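# Tension spokes by counted quarter turns

## Task

Bring up two spokes of the small wheel that is clamped flat on the bench. Seen from above, go clockwise round the rim from its splice block: turn the first brass nut clockwise through its loose play until you feel it bite, then exactly one quarter turn more; then turn the second nut until it bites and exactly two quarter turns more. Leave the third nut's spoke as it is, squeeze and push the parts only moderately, do not disturb the things around, and let go at the end.

Things in the scene. Friction and masses are not known exactly. Their poses are not given: they have to be found in the camera images.
- wheel: Aluminium wheel rim 205 mm across, lying flat on a grey round cradle fixed to the bench; origin on the bench under the hub's axis, z up. Rim top 48 mm above the bench, hub top 58 mm. In the wheel's frame the splice block lies along +x, and, clockwise from above, the first nut is at -60 degrees, the second at 180 degrees, the third at +60 degrees, all 85 mm from the axis. The wheel may lie at any yaw.
- splice (a point): Top centre of the splice block, the only steel block (26 x 40 x 12 mm, two dark screw heads) on the rim's top, 85 mm from the hub's axis.
- nut_a_grip (a point): Point on the axis of the first nut, 10 mm below its top, about 86 mm above the bench. The nut is a brass thumb nut: an upright flat wing 34 mm long (x axis), 10 mm thick (y), 26 mm tall (from 16 mm below this point), on a neck 16 mm across and 6 mm high, over a steel bush 29 mm across whose top is 30 mm below this point. z up is the turning axis.
- nut_b_grip (a point): Point on the axis of the second nut, 10 mm below its top, about 86 mm above the bench. The nut is a brass thumb nut: an upright flat wing 34 mm long (x axis), 10 mm thick (y), 26 mm tall (from 16 mm below this point), on a neck 16 mm across and 6 mm high, over a steel bush 29 mm across whose top is 30 mm below this point. z up is the turning axis.
- nut_c_grip (a point): Point on the axis of the third nut, 10 mm below its top, about 86 mm above the bench. The nut is a brass thumb nut: an upright flat wing 34 mm long (x axis), 10 mm thick (y), 26 mm tall (from 16 mm below this point), on a neck 16 mm across and 6 mm high, over a steel bush 29 mm across whose top is 30 mm below this point. z up is the turning axis.
- spoke_a (a joint): Draw of the first spoke in m, 0 as found: it grows 0.001 per quarter turn of the nut clockwise past the bite, and does not change while the nut is in its play. The reading is no finer than about 1 mm.
- spoke_b (a joint): Draw of the second spoke in m, 0 as found: it grows 0.001 per quarter turn of the nut clockwise past the bite, and does not change while the nut is in its play. The reading is no finer than about 1 mm.
- spoke_c (a joint): Draw of the third spoke in m, 0 as found: it grows 0.001 per quarter turn of the nut clockwise past the bite, and does not change while the nut is in its play. The reading is no finer than about 1 mm.
- nut_a: The first nut, origin on its axis 38 mm below nut_a_grip. It has loose play of unknown amount, 17 to 100 degrees clockwise from where it is found, in which it spins almost freely (under 0.02 N m); then it bites on its thread and needs about 0.16 N m to turn on. From there it draws the spoke 1 mm per quarter turn and stays where left. A grip of 20 to 30 N turns it; over 100 N a finger mars it.
- nut_b: The second nut, origin on its axis 38 mm below nut_b_grip. It has loose play of unknown amount, 17 to 100 degrees clockwise from where it is found, in which it spins almost freely (under 0.02 N m); then it bites on its thread and needs about 0.16 N m to turn on. From there it draws the spoke 1 mm per quarter turn and stays where left. A grip of 20 to 30 N turns it; over 100 N a finger mars it.
- nut_c: The third nut, like the others, origin on its axis 38 mm below nut_c_grip. To be left as it is.
- multimeter: Bystander: loose orange hand multimeter, 62 x 120 x 40 mm, origin under its centre.
- tape_roll: Bystander: loose roll of brown tape, 100 mm across, 48 mm high, origin under its centre.
- screwdriver: Bystander: loose screwdriver with red handle, 19 x 157 x 19 mm, origin under its centre.
There are look-alikes about, which are no part of the job. What is meant by the wheel is not blue, and is the smaller of those in its own colour.

How it is judged:
By the outcome, as a careful person would: the job done as asked, in the order asked, and still so for the second after the job is handed in, with the robot touching nothing.
It also fails if it takes over 72 s, if anything falls off the work surface, if the arm or the gripper's body presses on something with over 40 N, if the wrist force passes 120 N, or if a joint passes its speed limit or range.

## Robot

A 7-joint arm with a two-finger parallel gripper is mounted at the origin on the work surface; the furniture and walls round the work are solid. World frame = base frame: x ahead of the robot, y to its left, z up, the work surface at z = 0. Lengths are in m, angles in rad, forces in N, time in s.
With the tool pointing down it reaches from about 0.425 to 0.875 m from the base axis. Payload 4.7 kg.
Tool frame: the origin (TCP) lies on the centre line of the jaws, within the pads' length; the fingertips stand 11 mm ahead of it and the grasp point (between the pads) lies 8 mm behind it (ctrl.finger_overhang is the distance from the TCP to the fingertips, in m); z points along the fingers, y is the line along which they close (so a half turn about z gives the same grasp; the last joint's range is limited). The gripper opens to 87 mm and grips with 3 to 60 N. Pads are 19 mm wide; open, the fingers measure 117 mm over their backs; the gripper's body (75 mm by 190 mm) begins 51 mm behind the grasp point.
Start: joints at [0.014, 0.321, -0.07, 1.45, 0.023, 1.371, -0.057], TCP at [0.65, -0, 0.234] pointing down, gripper open.
Joint ranges: [-2.86, 2.86], [-0.3, 2.09], [-1.38, 1.24], [0.06, 2.45], [-1.56, 4.7], [0.09, 2.05], [-2.69, 2.69]. Speed limits (rad/s): [2.57, 2.57, 3.14, 3.14, 3.14, 3.14, 3.14].

## Interface

Orientations are given as a rotation vector (axis times angle).
In Python, from cell import ctrl, imaging gives the robot as it stands.
- The arm moves only by the shell command python3 -m jog 'ROWS' [FORCE]. ROWS is JSON, a list of rows, each a list of 7 numbers: the turn, a rotation vector about the tool's x, y, z in rad, then the shift along the tool's x, y, z in m, then the closure in counts, from 0 (fully open) to 255 (shut). A call has 1 to 20 rows; each row is the pose to reach, as a shift and turn from the pose commanded when the call began, along the tool's axes at that moment; what a row does not reach only later rows make up. A row lasts 1/12 s, in which the tool goes at most 41.7 mm and 7.16 degrees, less where a joint would pass 70% of its speed; a pose out of reach is approached as far as the arm can. A call with a gripper value outside its range is refused whole. The fingers move at their own pace and stop on an object; FORCE is the grip in N (left out, the last holds). Time passes only in rows, so rows that repeat a pose let the fingers close. It gives the time, the measured TCP pose, the force, the opening and the grip force at its end, in the units of the state.
- ctrl.get_state(): the state, without advancing time (a new reading comes with each control period).
- imaging.snapshot(name): name is "scene" or "side" or "wrist"; returns a dict with "img" (420x560x3 uint8, red, green, blue), "K" (3x3 intrinsics, pixels), "R" (3x3) and "t" (3): a world point X has camera coordinates R X + t. Camera axes: x right, y down, z forward; pixel columns grow to the right and rows downward; lengths in m; the calibration is good to about 2 mm. A picture is of the moment at which its call begins. There is no depth.
- ctrl.job_done(): hands the job in; it is judged then, once.
The state is a dict: "t": time; "joints": joint angles; "qvel": joint speeds; "tau": joint torques, N m; "ee_pos": TCP position; "orientation": TCP orientation; "force": force on the tool from outside, world axes, zero at the start; "ft_torque": the same for the moment, N m; "gripper_width": finger opening in m; "finger_force": force on a finger pad.
Only numpy, scipy, OpenCV 4.12 (cv2) and the standard library are available. Lean on these libraries where they do the work, as an engineer would, in place of code of your own. Each camera call takes 0.05 s, during which the arm holds its last target. There are 200 camera calls.

## Working session

There is one attempt and no reset: what is moved stays moved. The work goes in short steps, Python scripts to look and compute and a shell command to move; the robot and the scene stay as the last step left them, time stands still between calls to the robot, and variables do not carry over. Pictures are saved under pics/ and viewed, at most 10 in all, crops included, and the job is handed in when it is done.

```bash
mkdir -p pics; ls; python3 - <<'E'
from cell import ctrl, imaging
import cv2,numpy as np
s=ctrl.get_state();print({k:np.round(v,3) for k,v in s.items()}, ctrl.finger_overhang)
ims=[]
for n in ["scene","side","wrist"]:
    d=imaging.snapshot(n);np.savez(f"{n}0.npz",**d);cv2.imwrite(f"pics/{n}0.png",d["img"][:,:,::-1])
    print(n,d["K"].round(1).tolist(),d["R"].round(3).tolist(),d["t"].round(3))
E
```

```text
pics
{'t': np.float64(0.0), 'joints': array([ 0.014,  0.322, -0.07 ,  1.452,  0.023,  1.371, -0.057]), 'qvel': array([ 0.   , -0.001, -0.001,  0.002,  0.001, -0.   , -0.001]), 'tau': array([-0.0000e+00, -4.9128e+01, -4.0400e-01, -3.1253e+01, -6.4000e-02,
        4.4000e-02,  0.0000e+00]), 'ee_pos': array([ 0.649, -0.   ,  0.232]), 'orientation': array([-2.221e+00, -2.221e+00,  2.000e-03]), 'force': array([ 0.285, -0.36 , -0.492]), 'ft_torque': array([0.031, 0.006, 0.042]), 'finger_force': np.float64(0.0), 'gripper_width': np.float64(0.087)} 0.011
scene [[397.4, 0.0, 282.3], [0.0, 397.4, 215.9], [0.0, 0.0, 1.0]] [[0.608, -0.794, 0.011], [-0.468, -0.369, -0.803], [0.641, 0.482, -0.597]] [-0.42   0.256  1.101]
side [[441.0, 0.0, 288.3], [0.0, 441.0, 212.8], [0.0, 0.0, 1.0]] [[-0.937, -0.349, -0.02], [-0.175, 0.518, -0.837], [0.303, -0.781, -0.547]] [0.421 0.199 1.051]
wrist [[321.1, 0.0, 280.4], [0.0, 321.1, 212.6], [0.0, 0.0, 1.0]] [[1.0, -0.0, -0.002], [0.0, -0.962, 0.273], [-0.002, -0.273, -0.962]] [-0.65  -0.032  0.392]
```

View pics/scene0.png

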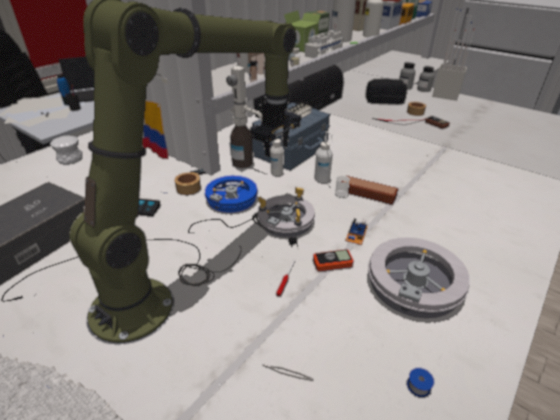

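View pics/wrist0.png

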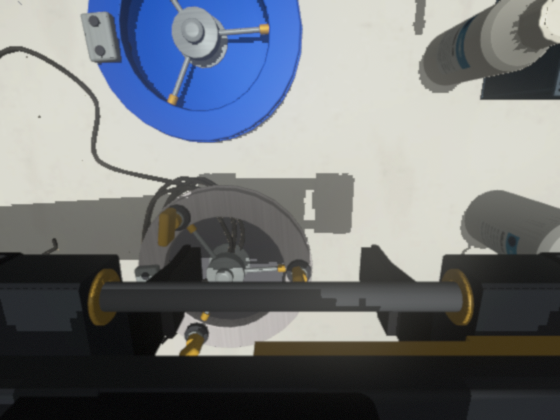

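There are three wheels in scene0: a blue one at (232,192), a small aluminium one at (286,215) and a large aluminium one at (418,275). The small aluminium wheel is the one meant, as it isn't blue and is the smaller of the two in its colour. In the wrist view its hub is at about (225,265), which gives roughly x 0.59, y -0.08. The jaws partly hide it, so I'll move the camera over it.

```bash
python3 -m jog '[[0,0,0,-0.03,-0.015,-0.01,0],[0,0,0,-0.06,-0.03,-0.02,0],[0,0,0,-0.09,-0.045,-0.03,0],[0,0,0,-0.12,-0.06,-0.03,0],[0,0,0,-0.12,-0.06,-0.03,0],[0,0,0,-0.12,-0.06,-0.03,0],[0,0,0,-0.12,-0.06,-0.03,0]]'
python3 - <<'E'
from cell import ctrl, imaging
import cv2,numpy as np
d=imaging.snapshot("wrist");np.savez("wrist1.npz",**d);cv2.imwrite("pics/wrist1.png",d["img"][:,:,::-1])
d=imaging.snapshot("scene");np.savez("scene1.npz",**d);a=cv2.resize(d["img"][170:260,230:340],None,fx=3.6,fy=3.6,interpolation=2)
d=imaging.snapshot("side");np.savez("side1.npz",**d)
C=lambda p:(d["K"]@(d["R"]@np.array(p)+d["t"]));u=C([.588,-.078,.06]);u=(u[:2]/u[2]).astype(int);print(u)
b=cv2.resize(d["img"][max(u[1]-45,0):u[1]+45,u[0]-55:u[0]+55],None,fx=3.6,fy=3.6,interpolation=2)
cv2.imwrite("pics/crops1.png",np.hstack([a,b])[:,:,::-1])
E
```

```text
t: 0.73
ee_pos: [0.59, -0.1194, 0.2633]
orientation: [-2.221, -2.221, -0.001]
force: [0.4, 1.0, 1.2]
gripper_width: 0.0871
finger_force: 0.0
[251 214]
```

View pics/wrist1.png

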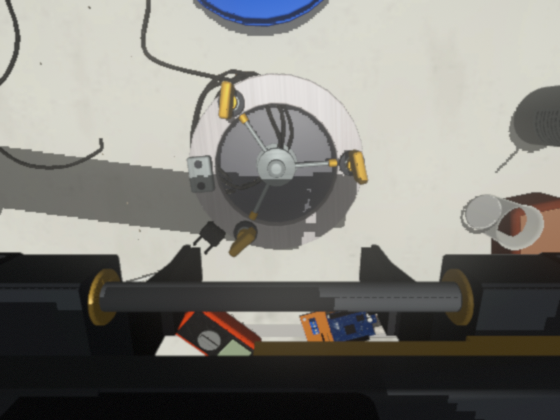

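View pics/crops1.png

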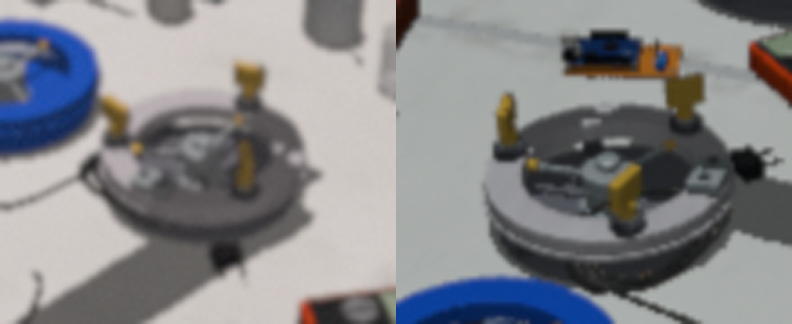

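In wrist1 (north-up, as seen from above) the small aluminium wheel's hub is at (275,167) and its steel splice block at (200,172). Going clockwise, nut A is at (227,98), nut B at (355,165) and nut C at (243,238). The crops confirm it is the small grey wheel, with three upright brass wings. Next I'll measure positions.

```bash
cat > h.py <<'E'
import numpy as np,cv2
def ray(d,px,z):
    K,R,t=d["K"],d["R"],d["t"]; C=-R.T@t
    v=R.T@np.linalg.inv(K)@np.array([px[0],px[1],1.]); return C+v*(z-C[2])/v[2]
def proj(d,X):
    u=d["K"]@(d["R"]@np.array(X)+d["t"]); return u[:2]/u[2]
def brass(img):
    h=cv2.cvtColor(img,cv2.COLOR_RGB2HSV)
    return cv2.inRange(h,(12,110,60),(32,255,255))
def tri(d1,p1,d2,p2):
    A=[];
    for d,p in((d1,p1),(d2,p2)):
        P=d["K"]@np.c_[d["R"],d["t"]]; A+= [p[0]*P[2]-P[0],p[1]*P[2]-P[1]]
    A=np.array(A); return np.linalg.lstsq(A[:,:3],-A[:,3],rcond=None)[0]
E
python3 - <<'E'
from h import *
d=dict(np.load("wrist1.npz"));im=d["img"]
h=cv2.cvtColor(im,cv2.COLOR_RGB2HSV)
# hub circle & rim
g=cv2.cvtColor(im,cv2.COLOR_RGB2GRAY)
c=cv2.HoughCircles(g[140:195,245:305],cv2.HOUGH_GRADIENT,1,20,param1=100,param2=10,minRadius=10,maxRadius=24)
print(c[0][:2]+[245,140,0]); hub=ray(d,c[0][0][:2]+[245,140],.058);print("hub",hub.round(4))
m=cv2.inRange(h[150:195,180:222],(0,0,95),(180,40,185))
sp=ray(d,(200.5,173),.060);print("splice",sp.round(4),np.linalg.norm((sp-hub)[:2]))
for n in("wrist1","scene1","side1"):
    e=dict(np.load(n+".npz"));b=brass(e["img"])
    k,l,s,ct=cv2.connectedComponentsWithStats(b)
    for i in range(1,k):
        if s[i,4]>25:
            p=ct[i]; r=ray(e,p,.083)
            if np.linalg.norm((r-hub)[:2])<.13: print(n,s[i],p.round(1),"z.083:",r.round(4),"z.096",ray(e,p,.096)[:2].round(4))
yaw=np.arctan2(*(sp-hub)[1::-1]);print("yaw",np.degrees(yaw))
for nme,a in(("A",-60),("B",180),("C",60)):
    w=yaw+np.radians(a);X=hub+[.085*np.cos(w),.085*np.sin(w),0];print(nme,X.round(4),proj(d,[X[0],X[1],.096]).round(1))
sc=dict(np.load("scene1.npz"));print("bottle base",ray(sc,(323,181),0).round(3),"top xy if over base: ",[ (z,ray(sc,(324,146),z).round(3)[:2]) for z in(.05,.1,.15)])
def crop(x,y):return cv2.resize(im[y-25:y+25,x-25:x+25],None,fx=7.6,fy=7.6,interpolation=0)
cv2.imwrite("pics/c2.png",np.hstack([crop(227,98),crop(355,165)])[:,:,::-1])
E
```

```text
[[276.5        163.5         20.        ]
 [300.5        147.5         13.80000019]]
hub [ 0.5864 -0.0884  0.058 ]
splice [ 0.5019 -0.0987  0.06  ] 0.08505650148358285
wrist1 [219  81  13  37 347] [224.8  99.4] z.083: [ 0.5363 -0.0229  0.083 ] z.096 [ 0.5384 -0.0237]
wrist1 [232  97   5  11  34] [234.  102.2] z.083: [ 0.5452 -0.0255  0.083 ] z.096 [ 0.547  -0.0262]
wrist1 [239 114   9   9  52] [242.9 118.1] z.083: [ 0.5535 -0.0405  0.083 ] z.096 [ 0.5549 -0.0406]
wrist1 [353 152  14  30 262] [359.4 166. ] z.083: [ 0.6723 -0.088   0.083 ] z.096 [ 0.6691 -0.0862]
wrist1 [329 159   8   8  56] [332.5 162.5] z.083: [ 0.6443 -0.0843  0.083 ] z.096 [ 0.6422 -0.0827]
wrist1 [348 161   4  10  27] [349.3 165.7] z.083: [ 0.6618 -0.0876  0.083 ] z.096 [ 0.6591 -0.0859]
wrist1 [250 212   7   7  36] [252.6 215.2] z.083: [ 0.5608 -0.1409  0.083 ] z.096 [ 0.5619 -0.1371]
wrist1 [230 228  24  28 282] [242.  241.1] z.083: [ 0.5484 -0.1706  0.083 ] z.096 [ 0.55   -0.1657]
scene1 [296 188   6   9  37] [298.6 191.4] z.083: [ 0.667  -0.0918  0.083 ] z.096 [ 0.6505 -0.103 ]
scene1 [259 197   6  10  38] [261.7 201.6] z.083: [ 0.5345 -0.0291  0.083 ] z.096 [ 0.5202 -0.0414]
scene1 [296 210   4  12  37] [297.7 215.9] z.083: [ 0.5439 -0.176   0.083 ] z.096 [ 0.5294 -0.1859]
side1 [244 182  37  20 192] [268.6 190.3] z.083: [ 0.5791 -0.1846  0.083 ] z.096 [ 0.57   -0.1642]
side1 [224 196   6  13  48] [226.2 202.7] z.083: [ 0.668  -0.0805  0.083 ] z.096 [ 0.6571 -0.0621]
side1 [255 215   9  15  97] [259.3 221.9] z.083: [ 0.5379 -0.0206  0.083 ] z.096 [ 0.5296 -0.0034]
yaw -173.07601105138727
A [ 0.5353 -0.0205  0.058 ] [221.2  95.7]
B [ 0.6707 -0.0782  0.058 ] [361.6 157.9]
C [ 0.553  -0.1666  0.058 ] [244.9 242. ]
bottle base [ 0.9   -0.054  0.   ] top xy if over base:  [(0.05, array([1.086, 0.065])), (0.1, array([1.   , 0.014])), (0.15, array([ 0.913, -0.037]))]
```

View pics/c2.png

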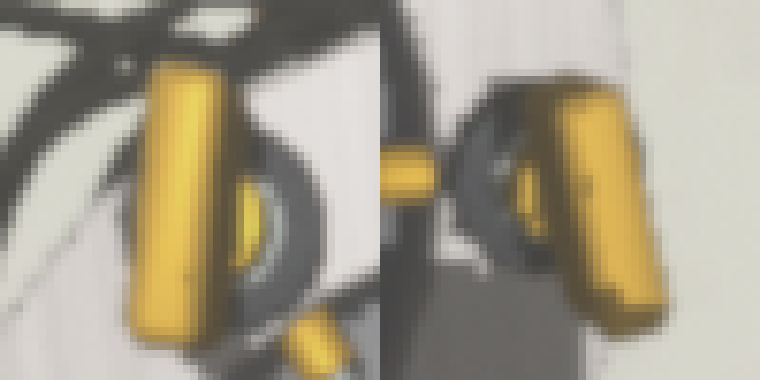

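The crop shows wing A running (163,338)→(183,67), about 4° clockwise of north, and wing B about 11° anticlockwise of north. The measured tops are A (0.538,-0.024) and B (0.670,-0.087), 146 mm apart where 147 mm is expected. Now I'll approach nut A.

```bash
cat > s.py <<'E'
from cell import ctrl
import numpy as np
from scipy.spatial.transform import Rotation as R
s=ctrl.get_state();M=R.from_rotvec(s["orientation"]).as_matrix()
y=M[:,1]
print("t%.2f"%s["t"],"cw%.1f"%-np.degrees(np.arctan2(y[1],y[0])),"p",s["ee_pos"].round(4),"F",np.round(s["force"],1),"T",np.round(s["ft_torque"],3),"tau7 %.3f j7 %.3f"%(s["tau"][6],s["joints"][6]),"w%.4f f%.1f"%(s["gripper_width"],s["finger_force"]))
E
python3 -m jog '[[0,0,0.02,0.03,-0.015,0.02,0],[0,0,0.04,0.06,-0.03,0.04,0],[0,0,0.07,0.095,-0.052,0.07,0],[0,0,0.07,0.095,-0.052,0.09,0],[0,0,0.07,0.095,-0.052,0.11,0],[0,0,0.07,0.095,-0.052,0.11,0],[0,0,0.07,0.095,-0.052,0.11,0]]' 25 >/dev/null; python3 s.py
python3 - <<'E'
from cell import imaging
from h import *
d=imaging.snapshot("wrist");np.savez("wrist2.npz",**d);cv2.imwrite("pics/wrist2.png",d["img"][:,:,::-1])
E
```

```text
t1.47 cw3.9 p [ 0.5375 -0.0242  0.1529] F [ 0.6 -0.2  0.8] T [-0.029 -0.004  0.014] tau7 -0.003 j7 -0.082 w0.0873 f0.0
```

View pics/wrist2.png

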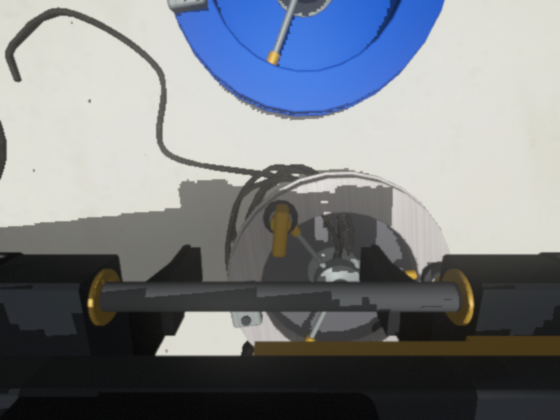

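The wing is at column 282, midway between the jaws, upright in the view and aligned. A ray to z 0.096 gives y ≈ -0.024, which matches. Descending to grip.

```bash
python3 -m jog '[[0,0,0,0,0,0.02,0],[0,0,0,0,0,0.04,0],[0,0,0,0,0,0.06,0],[0,0,0,0,0,0.075,0],[0,0,0,0,0,0.075,0],[0,0,0,0,0,0.075,0],[0,0,0,0,0,0.075,0]]' 25 >/dev/null; python3 s.py
python3 -m jog '[[0,0,0,0,0,0,150],[0,0,0,0,0,0,150],[0,0,0,0,0,0,150],[0,0,0,0,0,0,150],[0,0,0,0,0,0,200],[0,0,0,0,0,0,200],[0,0,0,0,0,0,255],[0,0,0,0,0,0,255],[0,0,0,0,0,0,255],[0,0,0,0,0,0,255],[0,0,0,0,0,0,255],[0,0,0,0,0,0,255]]' 25 >/dev/null; python3 s.py
```

```text
t2.10 cw4.0 p [ 0.5398 -0.0253  0.0806] F [-0.7 -0.5 -0.2] T [ 0.033  0.004 -0.032] tau7 0.001 j7 -0.088 w0.0869 f0.0
t3.10 cw4.0 p [ 0.5374 -0.025   0.0784] F [-6.3  1.   3.8] T [0.164 1.251 0.017] tau7 0.004 j7 -0.088 w0.0155 f10.9
```

```bash
python3 -m jog '[[0,0,0,0,0,0,255],[0,0,0,0,0,0,255],[0,0,0,0,0,0,255],[0,0,0,0,0,0,255],[0,0,0,0,0,0,255],[0,0,0,0,0,0,255]]' 25 >/dev/null; python3 s.py
```

```text
t3.60 cw4.0 p [ 0.5374 -0.025   0.0785] F [-4.8  0.5  4.2] T [1.100e-01 1.074e+00 1.000e-03] tau7 0.000 j7 -0.088 w0.0136 f25.0
```

```bash
python3 -m jog '[[0,0,0,0,-0.001,0,255],[0,0,0,0,-0.002,0,255],[0,0,0,0,-0.002,0,255],[0,0,0,0,-0.002,0,255]]' 25 >/dev/null; python3 s.py
for i in 1 ; do python3 -m jog '[[0,0,0.05,0,0,0,255],[0,0,0.087,0,0,0,255],[0,0,0.087,0,0,0,255]]' >/dev/null; python3 s.py; done
python3 -m jog '[[0,0,0.05,0,0,0,255],[0,0,0.087,0,0,0,255],[0,0,0.087,0,0,0,255]]' >/dev/null; python3 s.py
python3 - <<'E'
from cell import imaging
from h import *
a=[imaging.snapshot(n) for n in("wrist","scene","side")]
c=[]
for d in a:
    u=proj(d,[.538,-.024,.09]).astype(int);print(u)
    y=min(max(u[1],45),375);x=u[0];c.append(cv2.resize(d["img"][y-45:y+45,x-32:x+32],(256,360),interpolation=2))
cv2.imwrite("pics/c3.png",np.hstack(c)[:,:,::-1])
E
```

```text
t3.93 cw4.0 p [ 0.5371 -0.0249  0.0786] F [ 2.8  0.5 -2.7] T [-0.062 -0.51  -0.036] tau7 0.000 j7 -0.088 w0.0140 f25.0
t4.18 cw9.0 p [ 0.5371 -0.025   0.0786] F [ 3.1 -0.1 -3.2] T [-0.076 -0.607  0.017] tau7 -0.370 j7 -0.174 w0.0137 f25.0
t4.43 cw14.0 p [ 0.537  -0.025   0.0787] F [ 3.3  0.  -4.1] T [-0.067 -0.797  0.012] tau7 -0.370 j7 -0.258 w0.0142 f25.0
[280 281]
[261 198]
[259 219]
```

View pics/c3.png

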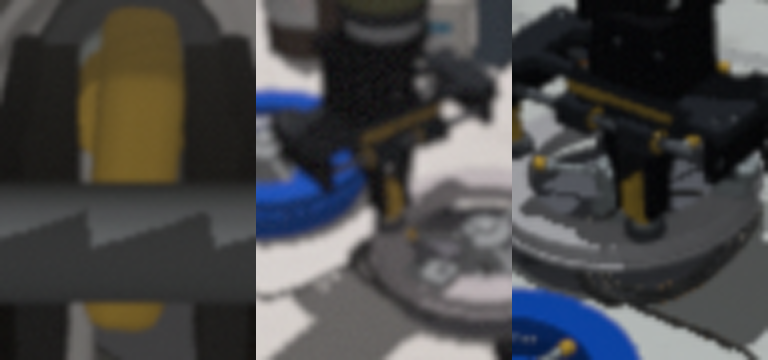

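The jaws hold the brass wing centred (all three crops), and the nut is following. Continuing in 5° steps, watching the torque. The bite is at 17° or more, so a total of 100° cannot overshoot.

```bash

python3 -m jog '[[0,0,0.05,0,0.0004,0,255],[0,0,0.087,0,0.0008,0,255],[0,0,0.087,0,0.0008,0,255]]' >/dev/null; python3 s.py
python3 -m jog '[[0,0,0.05,0,0,0,255],[0,0,0.087,0,0,0,255],[0,0,0.087,0,0,0,255]]' >/dev/null; python3 s.py
python3 -m jog '[[0,0,0.05,0,0,0,255],[0,0,0.087,0,0,0,255],[0,0,0.087,0,0,0,255]]' >/dev/null; python3 s.py
python3 -m jog '[[0,0,0.05,0,0,0,255],[0,0,0.087,0,0,0,255],[0,0,0.087,0,0,0,255]]' >/dev/null; python3 s.py
python3 -m jog '[[0,0,0.05,0,0,0,255],[0,0,0.087,0,0,0,255],[0,0,0.087,0,0,0,255]]' >/dev/null; python3 s.py
python3 -m jog '[[0,0,0.05,0,0,0,255],[0,0,0.087,0,0,0,255],[0,0,0.087,0,0,0,255]]' >/dev/null; python3 s.py
python3 -m jog '[[0,0,0.05,0,0,0,255],[0,0,0.087,0,0,0,255],[0,0,0.087,0,0,0,255]]' >/dev/null; python3 s.py
python3 -m jog '[[0,0,0.05,0,0,0,255],[0,0,0.087,0,0,0,255],[0,0,0.087,0,0,0,255]]' >/dev/null; python3 s.py
```

```text
t4.83 cw19.0 p [ 0.5371 -0.025   0.0786] F [ 3.1  0.6 -3.1] T [-0.006 -0.726 -0.005] tau7 -0.368 j7 -0.343 w0.0137 f25.0
t5.08 cw23.9 p [ 0.5371 -0.025   0.0786] F [ 2.7  0.6 -4.5] T [-0.002 -0.723  0.028] tau7 -0.369 j7 -0.427 w0.0143 f25.0
t5.33 cw28.9 p [ 0.537  -0.025   0.0786] F [ 3.3 -0.2 -2.7] T [-0.002 -0.81  -0.018] tau7 -0.369 j7 -0.512 w0.0143 f25.0
t5.58 cw33.8 p [ 0.537  -0.025   0.0786] F [ 3.2 -0.1 -3.8] T [-0.064 -0.816 -0.05 ] tau7 -0.369 j7 -0.596 w0.0139 f25.0
t5.83 cw38.8 p [ 0.537  -0.025   0.0786] F [ 3.   0.5 -3.8] T [ 0.053 -0.813  0.003] tau7 -0.369 j7 -0.681 w0.0140 f25.0
t6.08 cw43.8 p [ 0.537  -0.0251  0.0786] F [ 3.6 -0.4 -3.8] T [ 0.023 -0.772 -0.022] tau7 -0.369 j7 -0.766 w0.0140 f25.0
t6.33 cw48.8 p [ 0.537  -0.025   0.0787] F [ 4.1  0.4 -3.4] T [-0.02  -0.798  0.027] tau7 -0.369 j7 -0.851 w0.0142 f25.0
t6.58 cw53.7 p [ 0.537  -0.025   0.0786] F [ 4.3  0.  -2.9] T [ 0.068 -0.888  0.033] tau7 -0.369 j7 -0.936 w0.0141 f25.0
```

```bash

python3 -m jog '[[0,0,0.05,0,0,0,255],[0,0,0.087,0,0,0,255],[0,0,0.087,0,0,0,255]]' >/dev/null; python3 s.py
python3 -m jog '[[0,0,0.05,0,0,0,255],[0,0,0.087,0,0,0,255],[0,0,0.087,0,0,0,255]]' >/dev/null; python3 s.py
python3 -m jog '[[0,0,0.05,0,0,0,255],[0,0,0.087,0,0,0,255],[0,0,0.087,0,0,0,255]]' >/dev/null; python3 s.py
python3 -m jog '[[0,0,0.05,0,0,0,255],[0,0,0.087,0,0,0,255],[0,0,0.087,0,0,0,255]]' >/dev/null; python3 s.py
python3 -m jog '[[0,0,0.05,0,0,0,255],[0,0,0.087,0,0,0,255],[0,0,0.087,0,0,0,255]]' >/dev/null; python3 s.py
python3 -m jog '[[0,0,0.05,0,0,0,255],[0,0,0.087,0,0,0,255],[0,0,0.087,0,0,0,255]]' >/dev/null; python3 s.py
python3 -m jog '[[0,0,0.05,0,0,0,255],[0,0,0.087,0,0,0,255],[0,0,0.087,0,0,0,255]]' >/dev/null; python3 s.py
python3 -m jog '[[0,0,0.05,0,0,0,255],[0,0,0.087,0,0,0,255],[0,0,0.087,0,0,0,255]]' >/dev/null; python3 s.py
python3 -m jog '[[0,0,0.05,0,0,0,255],[0,0,0.087,0,0,0,255],[0,0,0.087,0,0,0,255]]' >/dev/null; python3 s.py
```

```text
t6.83 cw58.7 p [ 0.537  -0.025   0.0786] F [ 4.7 -0.3 -3.8] T [ 0.071 -0.838 -0.023] tau7 -0.369 j7 -1.021 w0.0141 f25.0
t7.08 cw63.7 p [ 0.537  -0.025   0.0787] F [ 5.  -0.2 -4.2] T [ 0.096 -0.943  0.117] tau7 -0.499 j7 -1.106 w0.0141 f25.0
t7.33 cw68.7 p [ 0.537  -0.025   0.0786] F [ 3.8 -0.  -3.8] T [ 0.025 -0.859  0.191] tau7 -0.515 j7 -1.191 w0.0138 f25.0
t7.58 cw73.6 p [ 0.537  -0.025   0.0787] F [ 4.7 -0.3 -4.8] T [ 0.087 -0.929  0.163] tau7 -0.518 j7 -1.276 w0.0137 f25.0
t7.83 cw78.6 p [ 0.5369 -0.025   0.0786] F [ 4.6  0.5 -3.9] T [ 0.1   -0.888  0.167] tau7 -0.521 j7 -1.361 w0.0140 f25.0
t8.08 cw83.6 p [ 0.5369 -0.025   0.0786] F [ 4.5  1.1 -4.2] T [ 0.092 -0.924  0.127] tau7 -0.519 j7 -1.446 w0.0140 f25.0
t8.33 cw88.6 p [ 0.537  -0.025   0.0787] F [ 4.  -0.1 -2.7] T [ 0.153 -0.912  0.114] tau7 -0.521 j7 -1.531 w0.0135 f25.0
t8.58 cw93.6 p [ 0.5369 -0.025   0.0786] F [ 4.5 -0.2 -4. ] T [ 0.113 -0.959  0.135] tau7 -0.519 j7 -1.616 w0.0140 f25.0
t8.83 cw98.6 p [ 0.537  -0.025   0.0787] F [ 4.6  0.1 -2.8] T [ 0.149 -0.939  0.162] tau7 -0.521 j7 -1.701 w0.0141 f25.0
```

The bite shows as torque stepping from 0.37 to 0.52 N m between 58.7° and 63.7°, saturating at about 64°. A quarter turn past that puts the tool at about 153.5°, so there are 54.9° (0.958 rad) left. That takes j7 to about -2.63, inside its range.

```bash

python3 -m jog '[[0,0,0.08,0,0,0,255],[0,0,0.16,0,0,0,255],[0,0,0.24,0,0,0,255],[0,0,0.32,0,0,0,255],[0,0,0.4,0,0,0,255],[0,0,0.48,0,0,0,255]]' >/dev/null; python3 s.py
python3 -m jog '[[0,0,0.08,0,0,0,255],[0,0,0.16,0,0,0,255],[0,0,0.24,0,0,0,255],[0,0,0.32,0,0,0,255],[0,0,0.4,0,0,0,255],[0,0,0.44,0,0,0,255],[0,0,0.478,0,0,0,255],[0,0,0.478,0,0,0,255],[0,0,0.478,0,0,0,255],[0,0,0.478,0,0,0,255]]' >/dev/null; python3 s.py
```

```text
t9.33 cw126.2 p [ 0.5369 -0.025   0.0786] F [ 5.2  1.3 -4.5] T [ 0.217 -0.922  0.197] tau7 0.801 j7 -2.172 w0.0137 f25.0
t10.17 cw153.5 p [ 0.537  -0.025   0.0786] F [ 5.3  0.4 -3.5] T [ 0.235 -1.047  0.185] tau7 -0.140 j7 -2.635 w0.0141 f25.0
```

```bash

python3 -m jog '[[0,0,0,0,0,0,0],[0,0,0,0,0,0,0],[0,0,0,0,0,0,0],[0,0,0,0,0,0,0],[0,0,0,0,0,0,0],[0,0,0,0,0,0,0],[0,0,0,0,0,-0.02,0],[0,0,0,0,0,-0.04,0],[0,0,0,0,0,-0.06,0],[0,0,0,0,0,-0.09,0],[0,0,0,0,0,-0.12,0],[0,0,0,0,0,-0.12,0],[0,0,0,0,0,-0.12,0]]' >/dev/null; python3 s.py
python3 -m jog '[[0,0,-0.12,0,0,0,0],[0,0,-0.24,0,0,0,0],[0,0,-0.36,0,0,0,0],[0,0,-0.48,0,0,0,0],[0,0,-0.6,0,0,0,0],[0,0,-0.72,0,0,0,0],[0,0,-0.84,0,0,0,0],[0,0,-0.96,0,0,0,0],[0,0,-1.08,0,0,0,0],[0,0,-1.2,0,0,0,0],[0,0,-1.32,0,0,0,0],[0,0,-1.44,0,0,0,0],[0,0,-1.56,0,0,0,0],[0,0,-1.68,0,0,0,0],[0,0,-1.8,0,0,0,0],[0,0,-1.92,0,0,0,0],[0,0,-2.04,0,0,0,0],[0,0,-2.16,0,0,0,0],[0,0,-2.28,0,0,0,0],[0,0,-2.4,0,0,0,0]]' >/dev/null; python3 s.py
```

```text
t11.25 cw153.6 p [ 0.5379 -0.0251  0.2007] F [ 0.1  0.5 -0.5] T [0.151 0.105 0.028] tau7 -0.005 j7 -2.661 w0.0855 f0.0
t12.92 cw15.8 p [ 0.5357 -0.0251  0.1969] F [ 0.8  0.  -0.7] T [-0.037  0.003 -0.012] tau7 -1.498 j7 -0.266 w0.0870 f0.0
```

```bash

python3 -m jog '[[0,0,-0.12,-0.02,0.03,-0.02,0],[0,0,-0.24,-0.04,0.055,-0.04,0],[0,0,-0.36,-0.06,0.08,-0.06,0],[0,0,-0.473,-0.08,0.1,-0.06,0],[0,0,-0.473,-0.08,0.1,-0.06,0],[0,0,-0.473,-0.08,0.1,-0.06,0],[0,0,-0.473,-0.08,0.1,-0.06,0]]' >/dev/null; python3 s.py
python3 - <<'E'
from cell import imaging
from h import *
d=imaging.snapshot("wrist");np.savez("wrist3.npz",**d);im=d["img"]
b=brass(im);k,l,s,ct=cv2.connectedComponentsWithStats(b)
for i in range(1,k):
    if s[i,4]>80:
        p=np.argwhere(l==i)[:,::-1].astype(np.float32);c,(w,h),a=cv2.minAreaRect(p);q=cv2.boxPoints((c,(w,h),a))
        W=np.array([ray(d,x,.096)[:2] for x in q]);e=W[1]-W[0] if np.linalg.norm(W[1]-W[0])>np.linalg.norm(W[2]-W[1]) else W[2]-W[1]
        print(np.round(c),W.mean(0).round(4),"len",np.linalg.norm(e).round(4),"cw of north",np.degrees(np.arctan2(e[0],e[1])).round(1)%180)
cv2.imwrite("pics/wrist3.png",cv2.resize(im[0:260,120:440],None,fx=2.3,fy=2.3)[:,:,::-1])
E
```

```text
t13.50 cw-11.0 p [ 0.6098 -0.1288  0.2567] F [0.7 0.5 0.2] T [ 0.055 -0.028 -0.008] tau7 0.019 j7 0.391 w0.0870 f0.0
[224.  75.] [ 0.5385 -0.0242] len 0.0332 cw of north 154.8
[348. 170.] [ 0.6687 -0.0873] len 0.0303 cw of north 165.6
[215. 223.] [ 0.5487 -0.1654] len 0.0351 cw of north 49.5
[100. 296.] [ 0.4368 -0.2726] len 0.072 cw of north 14.4
[464. 299.] [ 0.8282 -0.2005] len 0.0592 cw of north 175.7
[407. 332.] [ 0.7795 -0.2528] len 0.3356 cw of north 79.0
```

View pics/wrist3.png

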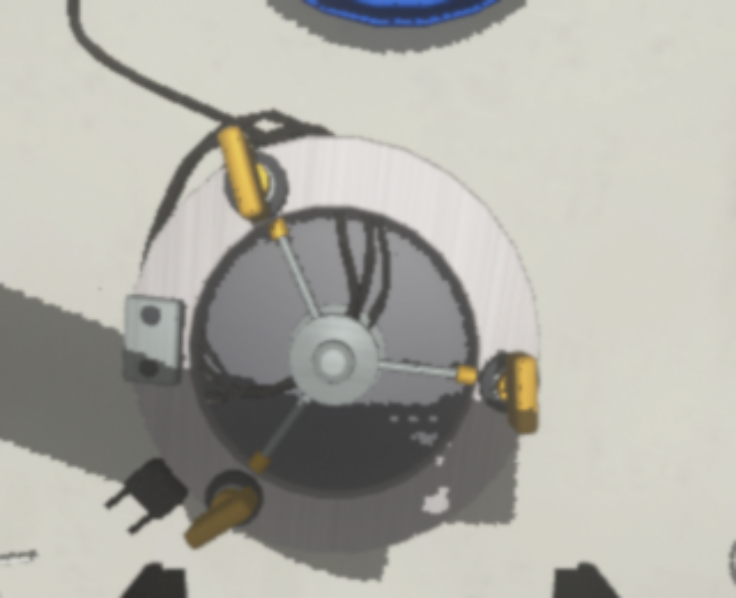

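The picture shows wing A at (243,173) in the crop, measured at 154.8° against the tool's 153.5°, so the nut followed without slip. Wing B is at (525,392). Now nut B.

```bash

python3 -m jog '[[0,0,0,0.01,0.025,0.03,0],[0,0,0,0.02,0.05,0.06,0],[0,0,0,0.03,0.067,0.09,0],[0,0,0,0.03,0.067,0.1,0],[0,0,0,0.03,0.067,0.1,0],[0,0,0,0.03,0.067,0.1,0],[0,0,0,0.03,0.067,0.12,0],[0,0,0,0.03,0.067,0.14,0],[0,0,0,0.03,0.067,0.16,0],[0,0,0,0.03,0.067,0.178,0],[0,0,0,0.03,0.067,0.178,0],[0,0,0,0.03,0.067,0.178,0]]' 25 >/dev/null; python3 s.py
python3 -m jog '[[0,0,0,0,0,0,150],[0,0,0,0,0,0,150],[0,0,0,0,0,0,150],[0,0,0,0,0,0,150],[0,0,0,0,0,0,200],[0,0,0,0,0,0,200],[0,0,0,0,0,0,255],[0,0,0,0,0,0,255],[0,0,0,0,0,0,255],[0,0,0,0,0,0,255],[0,0,0,0,0,0,255],[0,0,0,0,0,0,255],[0,0,0,0,0,0,255],[0,0,0,0,0,0,255],[0,0,0,0,0,0,255],[0,0,0,0,0,0,255]]' 25 >/dev/null; python3 s.py
```

```text
t14.55 cw-10.9 p [ 0.6706 -0.0884  0.0821] F [ 0.5 -0.4 -0.2] T [ 0.007 -0.045 -0.024] tau7 0.004 j7 0.333 w0.0873 f0.0
t15.88 cw-11.0 p [ 0.6697 -0.0877  0.0804] F [-6.1 -0.9  3. ] T [-0.098  1.233 -0.053] tau7 0.009 j7 0.333 w0.0127 f25.0
```

```bash

python3 -m jog '[[0,0,0,0,-0.001,0.001,255],[0,0,0,0,-0.0015,0.002,255],[0,0,0,0,-0.0015,0.002,255]]' >/dev/null; python3 s.py
python3 -m jog '[[0,0,0.05,0,0,0,255],[0,0,0.087,0,0,0,255],[0,0,0.087,0,0,0,255]]' >/dev/null; python3 s.py
python3 -m jog '[[0,0,0.05,0,0,0,255],[0,0,0.087,0,0,0,255],[0,0,0.087,0,0,0,255]]' >/dev/null; python3 s.py
python3 -m jog '[[0,0,0.05,0,0,0,255],[0,0,0.087,0,0,0,255],[0,0,0.087,0,0,0,255]]' >/dev/null; python3 s.py
python3 -m jog '[[0,0,0.05,0,0,0,255],[0,0,0.087,0,0,0,255],[0,0,0.087,0,0,0,255]]' >/dev/null; python3 s.py
python3 -m jog '[[0,0,0.05,0,0,0,255],[0,0,0.087,0,0,0,255],[0,0,0.087,0,0,0,255]]' >/dev/null; python3 s.py
python3 -m jog '[[0,0,0.05,0,0,0,255],[0,0,0.087,0,0,0,255],[0,0,0.087,0,0,0,255]]' >/dev/null; python3 s.py
python3 -m jog '[[0,0,0.05,0,0,0,255],[0,0,0.087,0,0,0,255],[0,0,0.087,0,0,0,255]]' >/dev/null; python3 s.py
python3 -m jog '[[0,0,0.05,0,0,0,255],[0,0,0.087,0,0,0,255],[0,0,0.087,0,0,0,255]]' >/dev/null; python3 s.py
python3 -m jog '[[0,0,0.05,0,0,0,255],[0,0,0.087,0,0,0,255],[0,0,0.087,0,0,0,255]]' >/dev/null; python3 s.py
python3 -m jog '[[0,0,0.05,0,0,0,255],[0,0,0.087,0,0,0,255],[0,0,0.087,0,0,0,255]]' >/dev/null; python3 s.py
```

```text
t16.13 cw-11.0 p [ 0.6697 -0.0877  0.0802] F [-6.1  0.   8. ] T [ 0.066  1.232 -0.002] tau7 0.016 j7 0.334 w0.0134 f25.0
t16.38 cw-5.9 p [ 0.6698 -0.0877  0.0802] F [-5.1  0.7  7.4] T [3.300e-02 1.216e+00 1.000e-03] tau7 -0.312 j7 0.251 w0.0131 f25.0
t16.63 cw-0.9 p [ 0.6699 -0.0877  0.0802] F [-5.6  0.8  7.5] T [ 0.086  1.186 -0.074] tau7 -0.313 j7 0.170 w0.0132 f25.0
t16.88 cw4.0 p [ 0.67   -0.0877  0.0802] F [-4.   0.3  7.5] T [ 0.035  1.129 -0.037] tau7 -0.313 j7 0.089 w0.0132 f25.0
t17.13 cw9.0 p [ 0.6701 -0.0877  0.0802] F [-3.9 -0.2  7.8] T [0.028 0.998 0.023] tau7 -0.313 j7 0.008 w0.0132 f25.0
t17.38 cw14.0 p [ 0.6702 -0.0878  0.0802] F [-3.7  0.3  7. ] T [ 0.075  0.967 -0.012] tau7 -0.314 j7 -0.073 w0.0133 f25.0
t17.63 cw19.0 p [ 0.6703 -0.0878  0.0803] F [-3.6 -0.1  6.1] T [ 0.031  0.905 -0.039] tau7 -0.314 j7 -0.154 w0.0130 f25.0
t17.88 cw24.0 p [ 0.6704 -0.0878  0.0802] F [-4.1 -0.2  6.1] T [-0.039  0.872  0.032] tau7 -0.315 j7 -0.235 w0.0131 f25.0
t18.13 cw29.0 p [ 0.6705 -0.0879  0.0802] F [-3.8  0.1  6.6] T [-0.052  0.815 -0.006] tau7 -0.315 j7 -0.316 w0.0133 f25.0
t18.38 cw33.9 p [ 0.6706 -0.0879  0.0803] F [-2.3 -0.5  6.5] T [-0.056  0.767 -0.034] tau7 -0.315 j7 -0.397 w0.0131 f25.0
t18.63 cw38.9 p [ 0.6707 -0.088   0.0803] F [-2.1  1.   6. ] T [-0.04   0.68  -0.034] tau7 -0.316 j7 -0.478 w0.0132 f25.0
```

```bash

python3 -m jog '[[0,0,0.05,0,0,0,255],[0,0,0.087,0,0,0,255],[0,0,0.087,0,0,0,255]]' >/dev/null; python3 s.py
python3 -m jog '[[0,0,0.05,0,0,0,255],[0,0,0.087,0,0,0,255],[0,0,0.087,0,0,0,255]]' >/dev/null; python3 s.py
python3 -m jog '[[0,0,0.05,0,0,0,255],[0,0,0.087,0,0,0,255],[0,0,0.087,0,0,0,255]]' >/dev/null; python3 s.py
python3 -m jog '[[0,0,0.05,0,0,0,255],[0,0,0.087,0,0,0,255],[0,0,0.087,0,0,0,255]]' >/dev/null; python3 s.py
python3 -m jog '[[0,0,0.05,0,0,0,255],[0,0,0.087,0,0,0,255],[0,0,0.087,0,0,0,255]]' >/dev/null; python3 s.py
python3 -m jog '[[0,0,0.05,0,0,0,255],[0,0,0.087,0,0,0,255],[0,0,0.087,0,0,0,255]]' >/dev/null; python3 s.py
python3 -m jog '[[0,0,0.05,0,0,0,255],[0,0,0.087,0,0,0,255],[0,0,0.087,0,0,0,255]]' >/dev/null; python3 s.py
python3 -m jog '[[0,0,0.05,0,0,0,255],[0,0,0.087,0,0,0,255],[0,0,0.087,0,0,0,255]]' >/dev/null; python3 s.py
python3 -m jog '[[0,0,0.05,0,0,0,255],[0,0,0.087,0,0,0,255],[0,0,0.087,0,0,0,255]]' >/dev/null; python3 s.py
python3 -m jog '[[0,0,0.05,0,0,0,255],[0,0,0.087,0,0,0,255],[0,0,0.087,0,0,0,255]]' >/dev/null; python3 s.py
python3 -m jog '[[0,0,0.05,0,0,0,255],[0,0,0.087,0,0,0,255],[0,0,0.087,0,0,0,255]]' >/dev/null; python3 s.py
```

```text
t18.88 cw43.9 p [ 0.6708 -0.0881  0.0803] F [-2.2 -0.3  5.6] T [-0.091  0.667 -0.017] tau7 -0.316 j7 -0.559 w0.0131 f25.0
t19.13 cw48.9 p [ 0.6709 -0.0881  0.0803] F [-3.1 -0.7  5.6] T [-0.108  0.596 -0.009] tau7 -0.317 j7 -0.640 w0.0133 f25.0
t19.38 cw53.9 p [ 0.671  -0.0882  0.0803] F [-2.2 -0.8  5.2] T [-0.129  0.579 -0.065] tau7 -0.317 j7 -0.720 w0.0128 f25.0
t19.63 cw58.9 p [ 0.671  -0.0883  0.0803] F [-1.5 -0.4  5.3] T [-0.166  0.529  0.005] tau7 -0.317 j7 -0.801 w0.0132 f25.0
t19.88 cw63.8 p [ 0.6711 -0.0884  0.0803] F [-2.  -1.3  5.8] T [-0.243  0.496  0.068] tau7 -0.404 j7 -0.881 w0.0130 f25.0
t20.13 cw68.8 p [ 0.6711 -0.0885  0.0803] F [-1.9 -0.1  5.5] T [-0.199  0.526  0.094] tau7 -0.457 j7 -0.962 w0.0133 f25.1
t20.38 cw73.8 p [ 0.6711 -0.0886  0.0803] F [-1.1 -1.5  5.3] T [-0.279  0.415  0.173] tau7 -0.466 j7 -1.042 w0.0131 f25.1
t20.63 cw78.8 p [ 0.6711 -0.0888  0.0803] F [-1.2 -2.2  6.3] T [-0.328  0.452  0.111] tau7 -0.464 j7 -1.123 w0.0130 f25.1
t20.88 cw83.8 p [ 0.6712 -0.0889  0.0803] F [-1.2 -1.8  4.7] T [-0.34   0.407  0.157] tau7 -0.464 j7 -1.203 w0.0134 f25.1
t21.13 cw88.8 p [ 0.6712 -0.089   0.0803] F [-1.5 -1.7  5.3] T [-0.397  0.391  0.117] tau7 -0.464 j7 -1.283 w0.0130 f25.1
t21.38 cw93.8 p [ 0.6712 -0.0891  0.0803] F [-1.  -2.3  4.8] T [-0.394  0.392  0.144] tau7 -0.465 j7 -1.363 w0.0134 f25.1
```

Nut B bites at about 61.5° tool angle, with its torque fully up by 66–69°. Two quarter turns more puts the tool at about 243.5°, past j7's range. So I'll turn to 153.8°, let go, swing back 180°, regrip and finish at 63.5°.

```bash

python3 -m jog '[[0,0,0.08,0,0,0,255],[0,0,0.16,0,0,0,255],[0,0,0.24,0,0,0,255],[0,0,0.32,0,0,0,255],[0,0,0.4,0,0,0,255],[0,0,0.48,0,0,0,255],[0,0,0.524,0,0,0,255],[0,0,0.524,0,0,0,255]]' >/dev/null; python3 s.py
python3 -m jog '[[0,0,0.08,0,0,0,255],[0,0,0.16,0,0,0,255],[0,0,0.24,0,0,0,255],[0,0,0.32,0,0,0,255],[0,0,0.4,0,0,0,255],[0,0,0.48,0,0,0,255],[0,0,0.524,0,0,0,255],[0,0,0.524,0,0,0,255],[0,0,0.524,0,0,0,255]]' >/dev/null; python3 s.py
python3 -m jog '[[0,0,0,0,0,0,0],[0,0,0,0,0,0,0],[0,0,0,0,0,0,0],[0,0,0,0,0,0,0],[0,0,0,0,0,0,0],[0,0,0,0,0,0,0],[0,0,0,0,0,0,0],[0,0,0,0,0,0,0],[0,0,0,0,0,0,0],[0,0,0,0,0,0,0]]' >/dev/null; python3 s.py
```

```text
t22.05 cw123.8 p [ 0.671  -0.0898  0.0803] F [-1.2 -2.8  5.3] T [-0.605  0.542  0.117] tau7 -0.548 j7 -1.844 w0.0132 f25.0
t22.80 cw153.8 p [ 0.6704 -0.0903  0.0803] F [-4.1 -3.3  7.2] T [-0.629  0.74   0.119] tau7 -0.180 j7 -2.320 w0.0132 f25.0
t23.63 cw153.7 p [ 0.6693 -0.0877  0.0786] F [0.1 0.  0.1] T [0.127 0.109 0.074] tau7 0.000 j7 -2.320 w0.0717 f0.0
```

```bash

python3 -m jog '[[0,0,-0.11,0.001,0,0,0],[0,0,-0.22,0.002,0,0,0],[0,0,-0.33,0.002,0,0,0],[0,0,-0.44,0.002,0,0,0],[0,0,-0.55,0.002,0,0,0],[0,0,-0.66,0.002,0,0,0],[0,0,-0.77,0.002,0,0,0],[0,0,-0.88,0.002,0,0,0],[0,0,-0.99,0.002,0,0,0],[0,0,-1.1,0.002,0,0,0],[0,0,-1.21,0.002,0,0,0],[0,0,-1.32,0.002,0,0,0],[0,0,-1.43,0.002,0,0,0],[0,0,-1.54,0.002,0,0,0],[0,0,-1.5708,0.002,0,0,0],[0,0,-1.5708,0.002,0,0,0]]' >/dev/null; python3 s.py
python3 -m jog '[[0,0,-0.11,0,0,0,0],[0,0,-0.22,0,0,0,0],[0,0,-0.33,0,0,0,0],[0,0,-0.44,0,0,0,0],[0,0,-0.55,0,0,0,0],[0,0,-0.66,0,0,0,0],[0,0,-0.77,0,0,0,0],[0,0,-0.88,0,0,0,0],[0,0,-0.99,0,0,0,0],[0,0,-1.1,0,0,0,0],[0,0,-1.21,0,0,0,0],[0,0,-1.32,0,0,0,0],[0,0,-1.43,0,0,0,0],[0,0,-1.54,0,0,0,0],[0,0,-1.5708,0,0,0,0],[0,0,-1.5708,0,0,0,0],[0,0,-1.5708,0,0,0,0],[0,0,-1.5708,0,0,0,0]]' >/dev/null; python3 s.py
python3 -m jog '[[0,0,0,0,0,0,150],[0,0,0,0,0,0,150],[0,0,0,0,0,0,150],[0,0,0,0,0,0,150],[0,0,0,0,0,0,200],[0,0,0,0,0,0,200],[0,0,0,0,0,0,255],[0,0,0,0,0,0,255],[0,0,0,0,0,0,255],[0,0,0,0,0,0,255],[0,0,0,0,0,0,255],[0,0,0,0,0,0,255],[0,0,0,0,0,0,255],[0,0,0,0,0,0,255],[0,0,0,0,0,0,255],[0,0,0,0,0,0,255]]' 25 >/dev/null; python3 s.py
```

```text
t24.97 cw63.7 p [ 0.6702 -0.0897  0.0786] F [-0.  -1.3 -0.2] T [ 0.039  0.111 -0.037] tau7 0.397 j7 -0.877 w0.0875 f0.0
t26.47 cw-26.2 p [ 0.6702 -0.0896  0.0786] F [-0.2  0.1 -0.5] T [-0.027 -0.019 -0.009] tau7 -0.007 j7 0.583 w0.0870 f0.0
t27.80 cw-26.3 p [ 0.67   -0.0896  0.0786] F [-0.9 -0.9  1. ] T [-0.022  0.202  0.025] tau7 -0.009 j7 0.585 w0.0140 f25.0
```

Regripped with almost no side force. Turning the last 89.8° (1.567 rad).

```bash

python3 -m jog '[[0,0,0.08,0,0,0,255],[0,0,0.16,0,0,0,255],[0,0,0.24,0,0,0,255],[0,0,0.32,0,0,0,255],[0,0,0.4,0,0,0,255],[0,0,0.48,0,0,0,255],[0,0,0.52,0,0,0,255],[0,0,0.52,0,0,0,255]]' >/dev/null; python3 s.py
python3 -m jog '[[0,0,0.08,0,0,0,255],[0,0,0.16,0,0,0,255],[0,0,0.24,0,0,0,255],[0,0,0.32,0,0,0,255],[0,0,0.4,0,0,0,255],[0,0,0.48,0,0,0,255],[0,0,0.52,0,0,0,255],[0,0,0.52,0,0,0,255]]' >/dev/null; python3 s.py
python3 -m jog '[[0,0,0.08,0,0,0,255],[0,0,0.16,0,0,0,255],[0,0,0.24,0,0,0,255],[0,0,0.32,0,0,0,255],[0,0,0.4,0,0,0,255],[0,0,0.48,0,0,0,255],[0,0,0.527,0,0,0,255],[0,0,0.527,0,0,0,255],[0,0,0.527,0,0,0,255],[0,0,0.527,0,0,0,255]]' >/dev/null; python3 s.py
python3 -m jog '[[0,0,0,0,0,0,0],[0,0,0,0,0,0,0],[0,0,0,0,0,0,0],[0,0,0,0,0,0,0],[0,0,0,0,0,0,0],[0,0,0,0,0,0,0],[0,0,0,0,0,0,0],[0,0,0,0,0,0,0],[0,0,0,0,0,-0.02,0],[0,0,0,0,0,-0.04,0],[0,0,0,0,0,-0.07,0],[0,0,0,0,0,-0.1,0],[0,0,0,0,0,-0.14,0],[0,0,0,0,0,-0.18,0],[0,0,0,0,0,-0.18,0],[0,0,0,0,0,-0.18,0]]' >/dev/null; python3 s.py
```

```text
t28.47 cw3.5 p [ 0.6698 -0.0896  0.0786] F [-2.5 -1.5  0.9] T [-0.105  0.421  0.104] tau7 -0.557 j7 0.098 w0.0142 f25.1
t29.13 cw33.3 p [ 0.6696 -0.0896  0.0786] F [-3.4  0.2  2.4] T [-0.049  0.738  0.143] tau7 -0.559 j7 -0.385 w0.0139 f25.1
t29.97 cw63.4 p [ 0.6695 -0.0894  0.0785] F [-5.7 -0.3  3.7] T [0.05  1.27  0.165] tau7 -0.144 j7 -0.872 w0.0138 f25.0
t31.30 cw63.5 p [ 0.6718 -0.0901  0.2624] F [ 0.4 -0.2 -1.1] T [ 0.025  0.094 -0.034] tau7 -0.008 j7 -0.910 w0.0868 f0.0
```

```bash

python3 -m jog '[[0,0,-0.11,-0.02,0.003,0,0],[0,0,-0.22,-0.04,0.007,0,0],[0,0,-0.33,-0.06,0.007,0,0],[0,0,-0.44,-0.073,0.007,0,0],[0,0,-0.55,-0.073,0.007,0,0],[0,0,-0.66,-0.073,0.007,0,0],[0,0,-0.77,-0.073,0.007,0,0],[0,0,-0.88,-0.073,0.007,0,0],[0,0,-0.99,-0.073,0.007,0,0],[0,0,-1.1,-0.073,0.007,0,0],[0,0,-1.21,-0.073,0.007,0,0],[0,0,-1.3,-0.073,0.007,0,0],[0,0,-1.3,-0.073,0.007,0,0],[0,0,-1.3,-0.073,0.007,0,0],[0,0,-1.3,-0.073,0.007,0,0]]' >/dev/null; python3 s.py
python3 - <<'E'
from cell import imaging
from h import *
d=imaging.snapshot("wrist");np.savez("wrist4.npz",**d);im=d["img"]
b=brass(im);k,l,s,ct=cv2.connectedComponentsWithStats(b)
for i in range(1,k):
    if s[i,4]>80 and ct[i][1]<260:
        p=np.argwhere(l==i)[:,::-1].astype(np.float32);c,(w,h),a=cv2.minAreaRect(p);q=cv2.boxPoints((c,(w,h),a))
        W=np.array([ray(d,x,.096)[:2] for x in q]);e=W[1]-W[0] if np.linalg.norm(W[1]-W[0])>np.linalg.norm(W[2]-W[1]) else W[2]-W[1]
        print(np.round(c),W.mean(0).round(4),"len",np.linalg.norm(e).round(4),"cw of north",np.degrees(np.arctan2(e[0],e[1])).round(1)%180)
cv2.imwrite("pics/wrist4.png",cv2.resize(im[0:260,120:440],None,fx=2.3,fy=2.3)[:,:,::-1])
E
```

```text
t32.55 cw-10.8 p [ 0.6076 -0.1283  0.2577] F [-0.5 -0.6 -0.6] T [ 0.025 -0.026  0.009] tau7 0.001 j7 0.407 w0.0873 f0.0
[229.  75.] [ 0.5404 -0.0232] len 0.033 cw of north 154.0
[350. 172.] [ 0.6694 -0.0877] len 0.032 cw of north 53.4
[217. 223.] [ 0.5487 -0.1652] len 0.0353 cw of north 49.2
```

View pics/wrist4.png

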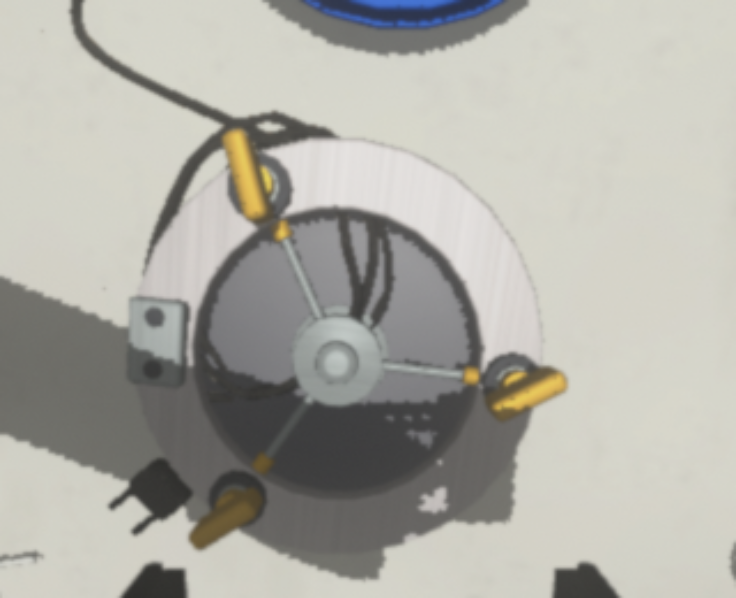

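Nut B's wing looks to be at 52–53°, not the 63.5° of the tool, so I'll measure its top face more carefully before trusting either.

```bash
cat > ang.py <<'E'
from h import *
import sys
def run(d,cen):
    u=proj(d,[*cen,.096]);x0,y0=(u-28).astype(int);x0=max(x0,0);y0=max(y0,0)
    big=cv2.resize(d["img"][y0:y0+56,x0:x0+56],None,fx=8,fy=8,interpolation=cv2.INTER_CUBIC)
    b=brass(big);k,l,s,ct=cv2.connectedComponentsWithStats(b);i=1+np.argmax(s[1:,4]);b=(l==i)
    v=big.max(2);th,_=cv2.threshold(v[b].reshape(-1,1),0,255,cv2.THRESH_OTSU)
    for nm,m in(("all",b),("top",b&(v>th))):
        m=m.astype(np.uint8);k,l2,s2,_=cv2.connectedComponentsWithStats(m);m=(l2==1+np.argmax(s2[1:,4]))
        p=(np.argwhere(m)[:,::-1]+.5)/8-.5+[x0,y0]
        W=np.array([ray(d,q,.096)[:2] for q in p[::7]])
        c=W.mean(0);U,S,V=np.linalg.svd(W-c,full_matrices=False);a=np.degrees(np.arctan2(V[0][0],V[0][1]))%180
        r=(W-c)@V.T;print(nm,c.round(4),"cw %.1f"%a,"size",np.ptp(r,axis=0).round(4),"th",th)
    return big
if __name__=="__main__":
    for n in("wrist1","wrist3","wrist4"):
        d=dict(np.load(n+".npz"))
        for c in((.538,-.024),(.67,-.087),(.549,-.165)): print(n,c);run(d,c)
E
python3 ang.py
```

```text
wrist1 (0.538, -0.024)
all [ 0.5384 -0.0237] cw 8.0 size [0.0326 0.0095] th 191.0
top [ 0.5381 -0.0236] cw 10.0 size [0.0307 0.0066] th 191.0
wrist1 (0.67, -0.087)
all [ 0.6691 -0.0862] cw 162.6 size [0.0312 0.0097] th 176.0
top [ 0.6698 -0.0859] cw 162.8 size [0.0282 0.0079] th 176.0
wrist1 (0.549, -0.165)
all [ 0.55   -0.1657] cw 38.7 size [0.0371 0.0155] th 97.0
top [ 0.5489 -0.1694] cw 47.3 size [0.0308 0.0079] th 97.0
wrist3 (0.538, -0.024)
all [ 0.5384 -0.024 ] cw 154.4 size [0.0334 0.0095] th 188.0
top [ 0.5381 -0.0235] cw 155.5 size [0.0308 0.0065] th 188.0
wrist3 (0.67, -0.087)
all [ 0.6685 -0.0849] cw 164.1 size [0.0319 0.0096] th 168.0
top [ 0.6689 -0.0831] cw 163.9 size [0.0224 0.0077] th 168.0
wrist3 (0.549, -0.165)
all [ 0.5503 -0.1659] cw 40.0 size [0.0365 0.0148] th 96.0
top [ 0.5488 -0.1695] cw 47.1 size [0.0306 0.0078] th 96.0
wrist4 (0.538, -0.024)
all [ 0.5384 -0.024 ] cw 154.4 size [0.0333 0.0096] th 189.0
top [ 0.5381 -0.0235] cw 155.8 size [0.0308 0.0065] th 189.0
wrist4 (0.67, -0.087)
all [ 0.6697 -0.0873] cw 54.4 size [0.0327 0.0096] th 175.0
top [ 0.6719 -0.0861] cw 55.5 size [0.0311 0.0079] th 175.0
wrist4 (0.549, -0.165)
all [ 0.5501 -0.166 ] cw 39.5 size [0.0366 0.0151] th 96.0
top [ 0.5488 -0.1695] cw 47.1 size [0.0308 0.0078] th 96.0
```

The wing is now measured at about 55°, while the tool let go at 63.5°. Part of that was a skew already there at the first grip (wing -16.5°, tool -11°), which makes B's turn about 172–178° past the bite. I'll take a closer, aligned look to settle it.

```bash

python3 -m jog '[[0,0,0.11,0.01,0.03,0.02,0],[0,0,0.22,0.02,0.05,0.04,0],[0,0,0.33,0.0266,0.069,0.06,0],[0,0,0.44,0.0266,0.069,0.08,0],[0,0,0.55,0.0266,0.069,0.1,0],[0,0,0.66,0.0266,0.069,0.103,0],[0,0,0.77,0.0266,0.069,0.103,0],[0,0,0.88,0.0266,0.069,0.103,0],[0,0,0.99,0.0266,0.069,0.103,0],[0,0,1.1,0.0266,0.069,0.103,0],[0,0,1.15,0.0266,0.069,0.103,0],[0,0,1.15,0.0266,0.069,0.103,0],[0,0,1.15,0.0266,0.069,0.103,0],[0,0,1.15,0.0266,0.069,0.103,0]]' >/dev/null; python3 s.py
python3 - <<'E'
from cell import imaging
from ang import *
d=imaging.snapshot("wrist");np.savez("wrist5.npz",**d)
big=run(d,(.67,-.088))
cv2.imwrite("pics/b5.png",big[:,:,::-1])
print(np.degrees(np.arctan2(*d["R"].T[:2,1]))) # heading of image 'down' cw of north
E
```

```text
t33.77 cw54.8 p [ 0.6706 -0.089   0.1555] F [-0.6 -0.2 -0.1] T [0.059 0.075 0.034] tau7 -0.006 j7 -0.734 w0.0869 f0.0
all [ 0.6728 -0.0863] cw 53.2 size [0.0366 0.0183] th 91.0
top [ 0.6718 -0.0874] cw 52.1 size [0.0319 0.0081] th 91.0
-125.16768089495754
```

View pics/b5.png

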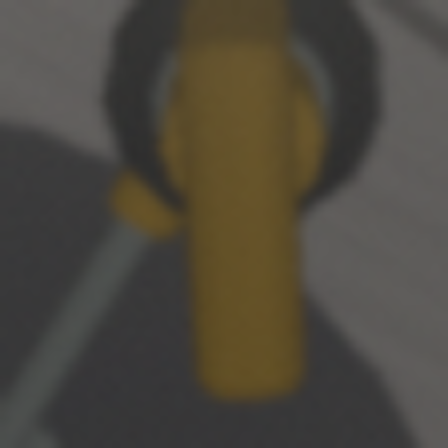

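In this view (image up is 54.8°) the wing's edges run (183,45)→(200,370) and (290,45)→(302,370), so the wing is at about 52.5°. B is therefore about 5° short of two quarters, allowing for lag in the grip. I'll regrip aligned and add 8° of tool turn, which is about 5.5° at the nut.

```bash

python3 -m jog '[[0,0,-0.04,0,0,0.02,0],[0,0,-0.04,0,0,0.04,0],[0,0,-0.04,0,0,0.06,0],[0,0,-0.04,0,0,0.077,0],[0,0,-0.04,0,0,0.077,0],[0,0,-0.04,0,0,0.077,0],[0,0,-0.04,0,0,0.077,150],[0,0,-0.04,0,0,0.077,150],[0,0,-0.04,0,0,0.077,150],[0,0,-0.04,0,0,0.077,150],[0,0,-0.04,0,0,0.077,200],[0,0,-0.04,0,0,0.077,200],[0,0,-0.04,0,0,0.077,255],[0,0,-0.04,0,0,0.077,255],[0,0,-0.04,0,0,0.077,255],[0,0,-0.04,0,0,0.077,255],[0,0,-0.04,0,0,0.077,255],[0,0,-0.04,0,0,0.077,255],[0,0,-0.04,0,0,0.077,255],[0,0,-0.04,0,0,0.077,255]]' 25 >/dev/null; python3 s.py
python3 -m jog '[[0,0,0,0,0,0,255],[0,0,0,0,0,0,255],[0,0,0,0,0,0,255]]' 25 >/dev/null; python3 s.py
python3 -m jog '[[0,0,0.035,0,0,0,255],[0,0,0.035,0,0,0,255],[0,0,0.035,0,0,0,255]]' >/dev/null; python3 s.py
python3 -m jog '[[0,0,0.035,0,0,0,255],[0,0,0.035,0,0,0,255],[0,0,0.035,0,0,0,255]]' >/dev/null; python3 s.py
python3 -m jog '[[0,0,0.035,0,0,0,255],[0,0,0.035,0,0,0,255],[0,0,0.035,0,0,0,255]]' >/dev/null; python3 s.py
python3 -m jog '[[0,0,0.035,0,0,0,255],[0,0,0.035,0,0,0,255],[0,0,0.035,0,0,0,255]]' >/dev/null; python3 s.py
```

```text
t35.48 cw52.6 p [ 0.6703 -0.0887  0.0785] F [-2.   1.   0.5] T [0.194 0.325 0.032] tau7 0.003 j7 -0.678 w0.0139 f25.0
t35.73 cw52.6 p [ 0.6704 -0.0888  0.0786] F [-2.2  0.6  1.6] T [0.291 0.525 0.012] tau7 0.002 j7 -0.677 w0.0143 f25.0
t35.98 cw54.6 p [ 0.6704 -0.0888  0.0785] F [-2.1  1.8  2. ] T [0.336 0.619 0.044] tau7 -0.129 j7 -0.709 w0.0135 f25.0
t36.23 cw56.5 p [ 0.6704 -0.0888  0.0785] F [-3.   1.8  0.8] T [0.4   0.621 0.146] tau7 -0.172 j7 -0.741 w0.0140 f25.0
t36.48 cw58.5 p [ 0.6705 -0.0889  0.0785] F [-2.3  2.2  1.2] T [0.395 0.692 0.104] tau7 -0.173 j7 -0.773 w0.0141 f25.0
t36.73 cw60.5 p [ 0.6705 -0.0889  0.0785] F [-2.2  3.1  1.6] T [0.48  0.69  0.103] tau7 -0.173 j7 -0.805 w0.0136 f25.0
```

The torque saturates after about 2.5° of windup, so the nut moved about 5.5°. Letting go, lifting clear and checking.

```bash

python3 -m jog '[[0,0,0,0,0,0,0],[0,0,0,0,0,0,0],[0,0,0,0,0,0,0],[0,0,0,0,0,0,0],[0,0,0,0,0,0,0],[0,0,0,0,0,0,0],[0,0,0,0,0,0,0],[0,0,0,0,0,0,0],[0,0,0,0,0,-0.02,0],[0,0,0,0,0,-0.04,0],[0,0,0,0,0,-0.06,0],[0,0,0,0,0,-0.077,0],[0,0,0,0,0,-0.077,0],[0,0,0,0,0,-0.077,0],[0,0,0,0,0,-0.077,0]]' >/dev/null; python3 s.py
python3 - <<'E'
from cell import imaging
from ang import *
d=imaging.snapshot("wrist");run(d,(.67,-.088))
E
python3 -m jog '[[0,0,0,0,0,-0.03,0],[0,0,0,0,0,-0.06,0],[0,0,0,0,0,-0.09,0],[0,0,0,0,0,-0.1,0],[0,0,0,0,0,-0.1,0],[0,0,0,0,0,-0.1,0]]' >/dev/null; python3 s.py
```

```text
t37.98 cw60.6 p [ 0.67   -0.0889  0.1545] F [ 0.3 -0.7 -0.5] T [0.009 0.121 0.004] tau7 -0.001 j7 -0.828 w0.0867 f0.0
all [ 0.6729 -0.0867] cw 58.2 size [0.0365 0.0171] th 91.0
top [ 0.6719 -0.0876] cw 57.1 size [0.0319 0.0079] th 91.0
t38.53 cw60.6 p [ 0.6702 -0.089   0.2542] F [-0.9  0.1 -0.4] T [-0.004  0.095 -0.063] tau7 -0.004 j7 -0.847 w0.0873 f0.0
```

The nut moved 5° as intended, to about 57–58°, and the arm is clear of everything. Handing in.

```bash
python3 -c "
from cell import ctrl
print(ctrl.job_done())"
```

```text
the job is handed in; nothing more can be done
None
```

The job is handed in: I estimate nut A at 90–94° past its bite (asked 90°) and nut B at about 176–181° (asked 180°), after regripping B once and adding about 5° when a check showed it short; nut C was not touched, and the gripper is open and clear.

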